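# Bleed down a power-supply capacitor with the discharge probe

## Robot

A 6-joint arm with a two-finger parallel gripper is mounted at the origin on the work surface. World frame = base frame: x ahead of the robot, y to its left, z up, the work surface at z = 0. Lengths are in m, angles in degrees, forces in N, time in s.
With the tool pointing down it reaches from about 0.35 to 0.875 m from the base axis. Payload 4.2 kg.
Tool frame: the origin (TCP) lies between the finger pads; the fingertips stand 14 mm ahead of it and the grasp point (between the pads) lies 5 mm behind it (r.tcp_to_tips is the distance from the TCP to the fingertips, in m); y points along the fingers, x is the direction in which the jaws open and shut, and the axes are right-handed (so a half turn about y gives the same grasp; the last joint's range is limited). The gripper opens to 87 mm and grips with 3 to 60 N. Pads are 19 mm wide; open, the fingers measure 117 mm over their backs; the gripper's body (75 mm by 190 mm) begins 51 mm behind the grasp point.
Start: joints at [-55.657, 22.042, 0.453, 0, -68.411, -14.817], TCP at [0.209, -0.589, 0.237] pointing down, gripper open.
Joint ranges: [-179.83, 179.83], [-69.29, 118.12], [-61.27, 80.66], [-181.25, 117.63], [-171.15, -9.14], [-177.46, 177.46]. Speed limits (degrees/s): [159.86, 159.86, 180, 180, 180, 180].

## Interface

Orientations are given as a 3x3 rotation matrix whose columns are the frame's x, y, z axes.
In Python, from station import sense, optics, ticket, r gives the robot as it stands.
- The arm moves only by the tool carry_out, never from a script. Its argument "steps" is a list that holds one entry, the list of rows, each a list of 6 numbers: the shift along the world's x, y, z in cm, then the turn, a rotation vector about the world's x, y, z in rad. A call has 1 to 20 rows; each row is the pose to reach, as a shift and turn from the pose commanded when the call began; what a row does not reach only later rows make up. A row lasts 1/8 s, in which the tool goes at most 62.5 mm and 10.7 degrees, less where a joint would pass 70% of its speed; a pose out of reach is approached as far as the arm can. A call with a gripper value outside its range is refused whole. "fingers" is the closure in counts, from 0 (fully open) to 255 (shut), set as the call begins (left out, the last holds). The fingers move at their own pace and stop on an object; the grip force is fixed at half the most. Time passes only in rows, so rows that repeat a pose let the fingers close. It gives the time, the measured TCP pose, the force and the opening at its end, in the units of the state.
- sense(): the state, without advancing time (a new reading comes with each control period).
- optics.capture(name): name is "scene" or "top"; returns a dict with "image" (384x512x3 uint8, red, green, blue), "fov_y" (degrees; the focal length in pixels is half the picture's height over the tangent of half this angle, whatever the lens; pixels are square), "cx", "cy" (the principal point, pixels), "k1" (the pictures are not rectified: a ray, as slopes to the right and down, at radius r is drawn at 1 + k1 r^2 times it, then the intrinsics apply), "rvec" (rotation vector, rad) and "tvec" (3), from world to camera coordinates, as OpenCV has them. Camera axes: x right, y down, z forward; pixel columns grow to the right and rows downward; lengths in m; the calibration is good to about 2 mm. A picture is of the moment at which its call begins. There is no depth.
- ticket.finish_job(): hands the job in, once; it reports no verdict.
The state is a dict: "time_s": time; "joints": joint angles; "joint_velocities": joint speeds; "effort": joint torques, N m; "tcp_pos": TCP position; "ee_rot": TCP orientation; "wrist_force": force on the tool from outside, world axes, zero at the start; "moment": the same for the moment, N m; "gripper_width": opening from 0.0 (shut) to 1.0 (fully open).
Only numpy, scipy, OpenCV 4.12 (cv2) and the standard library are available. Lean on these libraries where they do the work, as an engineer would, in place of code of your own. Each camera call takes 0.05 s, during which the arm holds its last target.

## Task

The wiring of the opened power supply has been taken off and its larger capacitor must now be bled down: take the two-tipped discharge probe up and off its hook and set its two sprung contact tips squarely on that capacitor's two screw terminals, one tip on each. With the probe upright, press gently straight down until both sprung tips are about half-way in, and finish while holding it pressed like that: do not let go. Do not drop the probe and leave everything else where it is.

Things in the scene. Friction and masses are not known exactly. Their poses are not given: they have to be found in the camera images.
- probe_grip (a point): Where to grasp the hanging discharge probe, 10 mm below the top of its black handle (28 mm wide along the probe's y, 24 mm deep along x, reaching 65 mm further down). z runs from the tips up to the eye. Pinch it from above, fingers closing along y, the hook wire passing between them. The probe is the same after a half turn about z. Mass 0.11 to 0.17 kg.
- probe_eye (a point): Middle of the underside of the top bar of the probe's eye, where it rests on the hook wire, 34 mm above the grip place. The eye's opening is 14 mm wide (y) and reaches 24 mm down from here; the eye is 22 mm wide, 10 mm deep (x); its top bar is 5 mm thick and tops the probe. To unhook: raise the probe 9 to 16 mm, draw it 50 mm or more along its -x, then lift freely.
- probe: The whole probe, same origin and axes as its grip place. Below the handle a grey guard (34 x 40 mm) and housing (46 mm wide), down to 95 mm below the origin, then two brass barrels to 107 mm below and in them two sprung steel tips, 6.4 mm thick, 28 mm apart along y, ending 121 mm below the origin when free and 111 mm when fully in.
- tip_a_end (a point): The lower end of the sprung tip at the probe's y = -14 mm.
- tip_b_end (a point): The lower end of the sprung tip at the probe's y = +14 mm.
- tip_a (a joint): How far that tip (y = -14 mm) is pushed into its barrel, in m: 0 free, 0.010 fully in, 0.005 half-way. Its spring pushes with 2 N at 0, 5 N half-way and 8 N at 0.010.
- tip_b (a joint): The same for the tip at y = +14 mm (same spring), so both half-way in push back with about 10 N together.
- rack: Tool rack, fixed: base plate 130 x 270 mm, two posts 240 mm high with a crossbar, and two 6 mm wire hooks 226 mm above the table at the rack's y = -60 and +60 mm. They point along the rack's -x (robot's side) and end 14 to 22 mm past the eyes, turned up 10 mm above the wire's centre. Posts and bar stand 75 mm behind (+x) the hanging tools. Origin under the base's centre; the hung probe has its yaw.
- brush: A wooden brush with black bristles, 154 mm long, hanging on the other hook by a like eye. Not needed.
- big_cap: The larger of the two upright dark cans on the power supply's chassis: 64 mm thick, 105 mm high, held at its foot by a steel clamp band; two screw terminals on top. Origin under its centre, z up, terminals along its y. Fixed; stands at the left or the right of the chassis front.
- big_cap_term_a: One screw terminal of the larger capacitor: flat aluminium disc 17 mm across, standing 7 mm above the can's top. Origin at the centre of its top face (about 124 mm above the table). Either tip may go on it.
- big_cap_term_b: The other screw terminal of the larger capacitor, alike, 28 mm from the first. Origin at the centre of its top face.
- small_cap: The smaller can on the same chassis: 51 mm thick, 80 mm high, terminals 13 mm across and 22 mm apart. Origin under its centre. Not to be used. Fixed.
- chassis: The opened power supply: aluminium tray 240 x 300 mm with toroidal transformer, finned heat sink and driver board, none above 75 mm. Origin under its centre. Fixed.
- screwdriver: Screwdriver lying on the bench. Not needed.
- solder_reel: Reel of solder standing on end, 58 mm across, 40 mm high. Not needed.
- tape_roll: Roll of tape lying flat, 80 mm across, 19 mm high. Not needed.
Not all that is in view belongs to the job. Leave any red look-alike of the probe alone.

How it is judged:
By the outcome, as a careful person would: the job done as asked, in the order asked, and still so for the second after the job is handed in, while the arm keeps its last pose, push and grip.
It also fails if it takes over 54 s, if anything falls off the work surface, if the arm or the gripper's body presses on something with over 40 N, if the wrist force passes 120 N, or if a joint passes its speed limit or range.

## Working session

There is one attempt and no reset: what is moved stays moved. The work goes in short steps, Python scripts to look and compute and a tool call to move; the robot and the scene stay as the last step left them, time stands still between calls to the robot, and variables do not carry over. Pictures are saved under pics/ and viewed, and the job is handed in when it is done.

Besides the shell and the picture viewer there is one more tool, called after "Emit:" as name(argument=value, ...), one argument or row to a line, values as JSON. carry_out: Moves the arm, as the interface text tells. Its arguments: {"type":"object","properties":{"steps":{"type":"array","items":{"type":"array","items":{"type":"array","items":{"type":"number"}}}},"fingers":{"type":"number"}},"required":["steps"]}

```bash
ls; mkdir -p pics
cat > h.py <<'E'
import numpy as np, cv2
from station import sense, optics, ticket, r
def cap(n):
    d=optics.capture(n); return d
def K(d):
    h,w=d["image"].shape[:2]; f=h/2/np.tan(np.radians(d["fov_y"]/2))
    return np.array([[f,0,d["cx"]],[0,f,d["cy"]],[0,0,1.]]), np.array([d["k1"],0,0,0,0.])
def ray(d,px):
    k,D=K(d); p=cv2.undistortPoints(np.array(px,float).reshape(-1,1,2),k,D)[:,0]
    R=cv2.Rodrigues(np.array(d["rvec"],float))[0]; t=np.array(d["tvec"],float).ravel()
    o=-R.T@t; v=np.c_[p,np.ones(len(p))]@R; return o,v/np.linalg.norm(v,axis=1)[:,None]
def onz(d,px,z):
    o,v=ray(d,px); return o+v*((z-o[2])/v[:,2])[:,None]
def proj(d,P):
    k,D=K(d); return cv2.projectPoints(np.array(P,float).reshape(-1,1,3),np.array(d["rvec"],float),np.array(d["tvec"],float),k,D)[0][:,0]
def tri(d1,p1,d2,p2):
    o1,v1=ray(d1,[p1]);o2,v2=ray(d2,[p2]);v1=v1[0];v2=v2[0]
    s=np.linalg.lstsq(np.c_[v1,-v2],o2-o1,rcond=None)[0]
    a=o1+s[0]*v1;b=o2+s[1]*v2; return (a+b)/2,np.linalg.norm(a-b)
def save(d,f,box=None,s=1):
    im=d["image"][:,:,::-1]
    if box: x0,y0,x1,y1=box; im=im[y0:y1,x0:x1]
    cv2.imwrite("pics/"+f,cv2.resize(im,None,fx=s,fy=s,interpolation=cv2.INTER_CUBIC))
E
python3 - <<'E'
from h import *
s=sense(); print(s)
for n in("scene","top"):
    d=cap(n); save(d,n+"0.png",s=1.5); print({k:v for k,v in d.items() if k!="image"}, ray(d,[[256,192]]))
E
```

```text
pics
{'time_s': 0.0, 'joints': array([-5.56569720e+01,  2.20910847e+01,  3.80225316e-01, -3.09206489e-02,
       -6.84113905e+01, -1.48167884e+01]), 'joint_velocities': array([-0.00445428, -0.03162465, -0.02069564,  0.12701576, -0.0292041 ,
       -0.01344189]), 'effort': array([-6.23968790e-04, -3.90669322e+01,  1.87405998e+01,  4.21986446e+00,
        1.09916952e-02, -1.88944755e-04]), 'tcp_pos': array([ 0.2087367 , -0.58850315,  0.23545421]), 'ee_rot': array([[-3.34050001e-01, -7.89337398e-04, -9.42555024e-01],
       [ 9.42552808e-01,  2.04476281e-03, -3.34050928e-01],
       [ 2.19098035e-03, -9.99997598e-01,  6.09391622e-05]]), 'wrist_force': array([-0.29835426,  0.2225067 ,  1.23168717]), 'moment': array([0.006968  , 0.02700769, 0.01644595]), 'gripper_width': 0.997345947363925}
{'fov_y': 44.732905312069114, 'cx': 252.62405105611967, 'cy': 196.42647628852626, 'k1': -0.11682652747630352, 'rvec': array([ 1.08022299,  2.29702425, -1.1422411 ]), 'tvec': array([ 0.36332847, -0.13190588,  1.48028171])} (array([1.18181095, 0.54225869, 0.80617558]), array([[-0.60677191, -0.51784708, -0.60304416]]))
{'fov_y': 57.35104145110395, 'cx': 255.4325859212096, 'cy': 193.82821583659697, 'k1': -0.10348102865795936, 'rvec': array([ 2.12336703, -2.12624361,  0.21568716]), 'tvec': array([-0.01111278,  0.59306973,  0.93401137])} (array([ 0.40346945, -0.001987  ,  1.03026253]), array([[ 0.1963515 , -0.01163379, -0.98046455]]))
```

View pics/scene0.png

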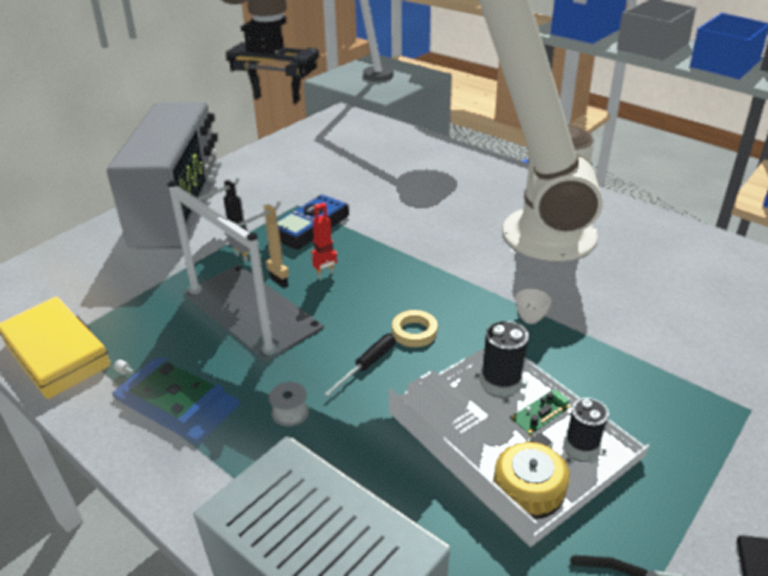

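View pics/top0.png

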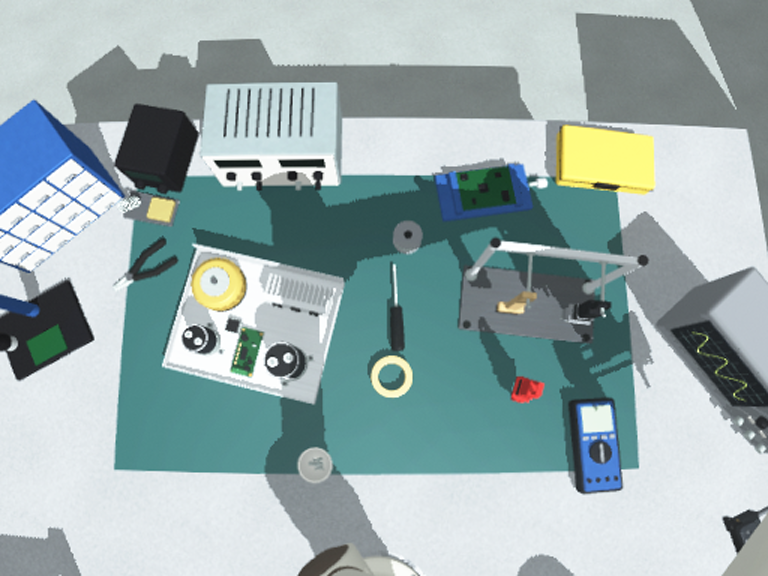

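The rack is in the top view near (363,193) full-res pixels. It holds the brush at about (345,202) and the black probe at about (393,207). The red look-alike stands at about (351,259). There are two cans, at (190,241), which looks larger, and (132,225). I'll enlarge these to confirm.

Run:
```python
from h import *
a=cap("top"); b=cap("scene")
save(a,"t_probe.png",(300,150,440,275),5.5);save(b,"s_probe.png",(100,105,240,245),4.2)
save(a,"t_cap.png",(105,200,225,275),6.5);save(b,"s_cap.png",(300,200,420,305),5.5)
```

```text
(no output)
```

View pics/t_probe.png

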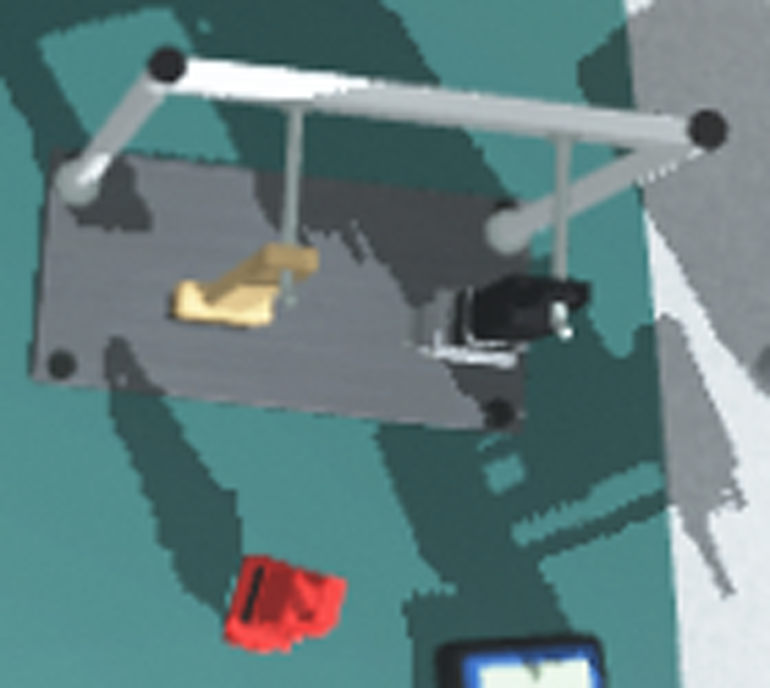

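View pics/s_probe.png

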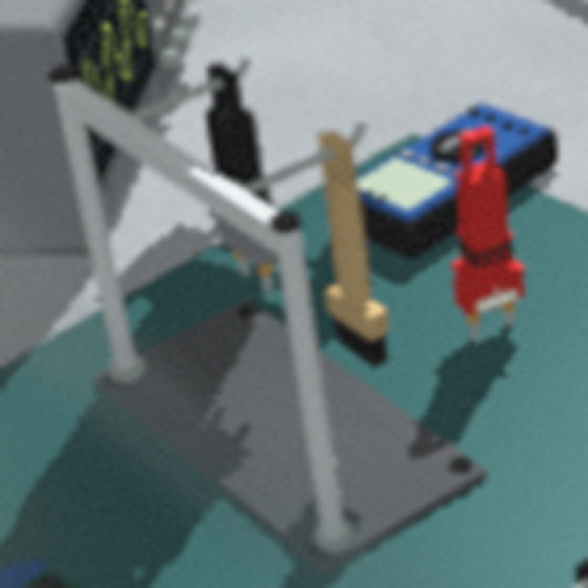

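View pics/t_cap.png

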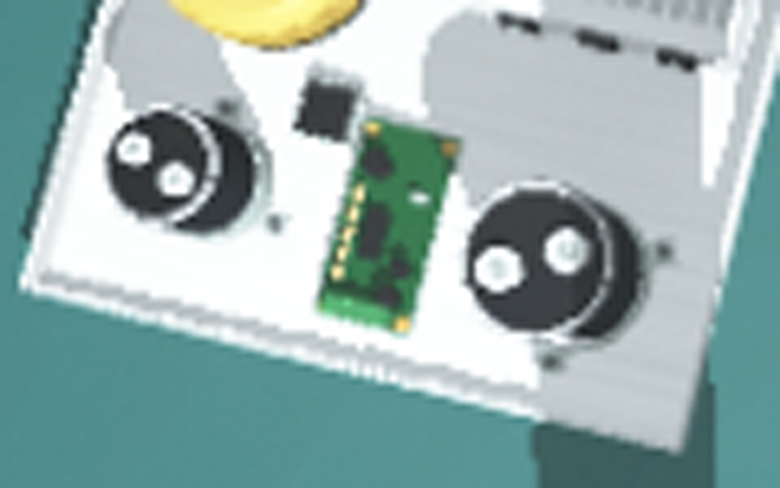

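View pics/s_cap.png

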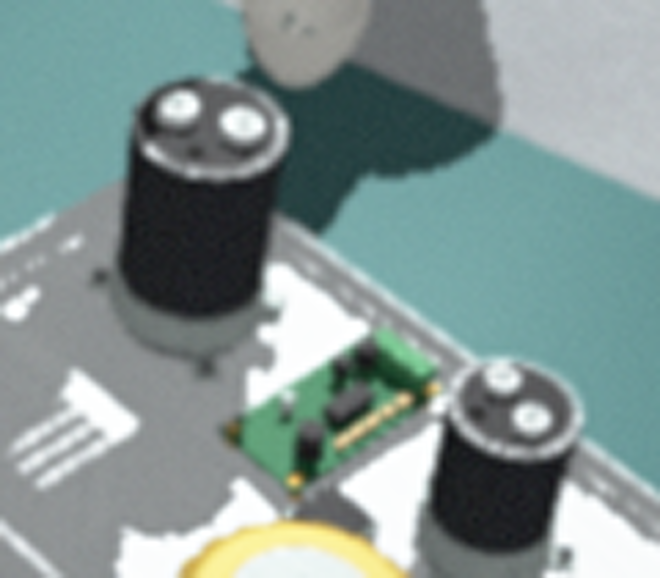

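Run:
```python
from h import *
a=cap("top"); b=cap("scene")
def T(x,y): return (300+(x+.5)/5.5-.5,150+(y+.5)/5.5-.5)
def S(x,y): return (100+(x+.5)/4.2-.5,105+(y+.5)/4.2-.5)
# posts tops
for n,t,s in [("postL",(167,65),(287,218)),("postR",(707,129),(65,74)),("hooktipR",(562,308),(241,68))]:
    P,g=tri(a,T(*t),b,S(*s)); print(n,P.round(4),"gap",round(g,4), onz(a,[T(*t)],.24).round(4))
# terminals blobs
def blobs(d,box,s):
    x0,y0,x1,y1=box; im=d["image"][y0:y1,x0:x1]; g=cv2.resize(im,None,fx=8,fy=8,interpolation=cv2.INTER_CUBIC).min(2)
    m=(g>140).astype(np.uint8); n,l,st,c=cv2.connectedComponentsWithStats(m)
    return [(st[i,4]/64,((c[i]+.5)/8-.5+[x0,y0])) for i in range(1,n) if 3<st[i,4]/64<150 and st[i,0]>0 and st[i,1]>0]
ta=blobs(a,(178,229,200,253),8); sb=blobs(b,(322,212,354,234),8)
for q in ta: print("top",q[0],q[1],onz(a,[q[1]],.124).round(4))
for q in sb: print("scn",q[0],q[1],onz(b,[q[1]],.124).round(4))
for q in ta:
  for w in sb:
    print(tri(a,q[1],b,w[1]))
```

```text
postL [ 0.6347 -0.1852  0.2401] gap 0.0011 [[ 0.6351 -0.1857  0.24  ]]
postR [ 0.6078 -0.4244  0.2376] gap 0.0024 [[ 0.6081 -0.4242  0.24  ]]
hooktipR [ 0.529  -0.3527  0.2314] gap 0.0053 [[ 0.5294 -0.3512  0.24  ]]
top 35.234375 [191.51588137 238.17286585] [[0.4638 0.1537 0.124 ]]
scn 36.03125 [332.36497181 219.01425629] [[0.4652 0.1551 0.124 ]]
scn 43.921875 [345.58869175 226.94830576] [[0.4698 0.1925 0.124 ]]
scn 45.859375 [343.65772998 221.9504046 ] [[0.458  0.1803 0.124 ]]
scn 9.296875 [327.94212185 227.46985294] [[0.4957 0.163  0.124 ]]
(array([0.46376375, 0.15408184, 0.12246966]), np.float64(0.0003931994237267888))
(array([0.45751878, 0.17008773, 0.10312414]), np.float64(0.029710885306716145))
(array([0.45769215, 0.16603219, 0.11598038]), np.float64(0.025511760020723334))
(array([0.4681575 , 0.15352563, 0.09996888]), np.float64(0.010117879122972946))
```

Run:
```python
from h import *
a=cap("top"); b=cap("scene")
def blobs(d,box):
    x0,y0,x1,y1=box; im=d["image"][y0:y1,x0:x1]; g=cv2.resize(im,None,fx=8,fy=8,interpolation=cv2.INTER_CUBIC).min(2)
    for th in (120,140,160,180):
        m=(g>th).astype(np.uint8); n,l,st,c=cv2.connectedComponentsWithStats(m)
        for i in range(1,n):
            if st[i,4]/64>12:
                bb=st[i,:4]/8; p=(c[i]+.5)/8-.5+[x0,y0]; q=bb[:2]+bb[2:]/2-.5+[x0,y0]
                print(th,st[i,4]/64,bb.round(1),p.round(2),onz(d,[p],.124)[0].round(4),onz(d,[q],.124)[0].round(4))
blobs(a,(177,236,186.__int__(),248));print();blobs(a,(187,232,197,245));print();blobs(b,(326,213,339,226));print();blobs(b,(338,215,350,228))
save(b,"s_cap2.png",(318,208,358,238),18); save(a,"t_cap2.png",(172,226,206,256),18)
```

```text
File "<stdin>", line 11
    blobs(a,(177,236,186.__int__(),248));print();blobs(a,(187,232,197,245));print();blobs(b,(326,213,339,226));print();blobs(b,(338,215,350,228))
                        ^
SyntaxError: invalid decimal literal
```

Run:
```python
from h import *
a=cap("top"); b=cap("scene")
def blobs(d,box):
    x0,y0,x1,y1=box; im=d["image"][y0:y1,x0:x1]; g=cv2.resize(im,None,fx=8,fy=8,interpolation=cv2.INTER_CUBIC).min(2)
    for th in (120,140,160,180):
        m=(g>th).astype(np.uint8); n,l,st,c=cv2.connectedComponentsWithStats(m)
        for i in range(1,n):
            if st[i,4]/64>12:
                bb=st[i,:4]/8; p=(c[i]+.5)/8-.5+[x0,y0]; q=bb[:2]+bb[2:]/2-.5+[x0,y0]
                print(th,st[i,4]/64,bb.round(1),p.round(2),onz(d,[p],.124)[0].round(4),onz(d,[q],.124)[0].round(4))
blobs(a,(177,236,186,248));print();blobs(a,(187,232,197,245));print();blobs(b,(326,213,339,226));print();blobs(b,(338,215,350,228))
save(b,"s_cap2.png",(318,208,358,238),18); save(a,"t_cap2.png",(172,226,206,256),18)
```

```text
120 44.703125 [0.9 1.9 8.1 7.2] [181.27 240.95] [0.4565 0.18   0.124 ] [0.4564 0.1795 0.124 ]
140 41.4375 [0.9 2.  8.1 7. ] [181.25 240.95] [0.4565 0.18   0.124 ] [0.4564 0.1795 0.124 ]
160 38.75 [1.  2.  7.4 6.9] [181.2  240.93] [0.4566 0.1802 0.124 ] [0.4566 0.1802 0.124 ]
180 36.3125 [1.1 2.1 7.  6.8] [181.16 240.93] [0.4566 0.1803 0.124 ] [0.4564 0.1804 0.124 ]

120 38.546875 [1.6 2.9 7.  7.5] [191.56 238.18] [0.4637 0.1535 0.124 ] [0.4639 0.1534 0.124 ]
140 35.21875 [1.8 3.  6.6 7.2] [191.51 238.17] [0.4638 0.1537 0.124 ] [0.4639 0.1535 0.124 ]
160 32.171875 [1.9 3.1 6.2 7. ] [191.46 238.17] [0.4638 0.1538 0.124 ] [0.4639 0.1537 0.124 ]
180 28.265625 [2.  3.2 5.8 6.8] [191.34 238.15] [0.4638 0.1541 0.124 ] [0.4639 0.154  0.124 ]

120 42.21875 [2.8 3.2 8.1 6.5] [332.35 219.05] [0.4654 0.1551 0.124 ] [0.4653 0.155  0.124 ]
140 35.875 [3.  3.5 7.6 6. ] [332.37 219.01] [0.4652 0.1551 0.124 ] [0.4653 0.155  0.124 ]
160 30.390625 [3.2 3.6 7.1 5.6] [332.41 218.94] [0.465 0.155 0.124] [0.4651 0.1549 0.124 ]
180 25.265625 [3.5 3.9 6.8 4.9] [332.45 218.9 ] [0.4648 0.155  0.124 ] [0.4646 0.1547 0.124 ]

120 65.703125 [ 1.5  2.  10.5  9.2] [344.46 221.52] [0.4556 0.1809 0.124 ] [0.4547 0.1799 0.124 ]
140 45.859375 [1.8 4.  8.9 6.8] [343.67 221.95] [0.458  0.1803 0.124 ] [0.4577 0.1802 0.124 ]
160 39.71875 [2.  4.4 8.4 6.1] [343.67 221.95] [0.458  0.1803 0.124 ] [0.4579 0.1803 0.124 ]
180 34.375 [2.2 4.5 7.9 5.8] [343.67 221.94] [0.458  0.1803 0.124 ] [0.4577 0.1802 0.124 ]
```

View pics/s_cap2.png

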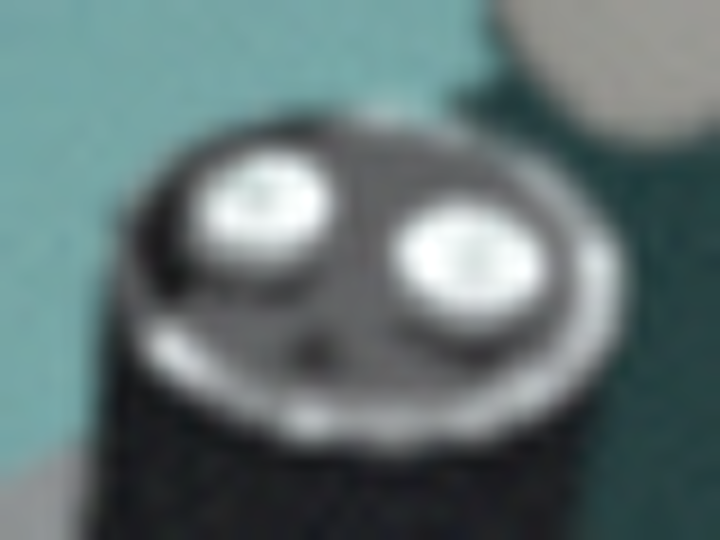

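View pics/t_cap2.png

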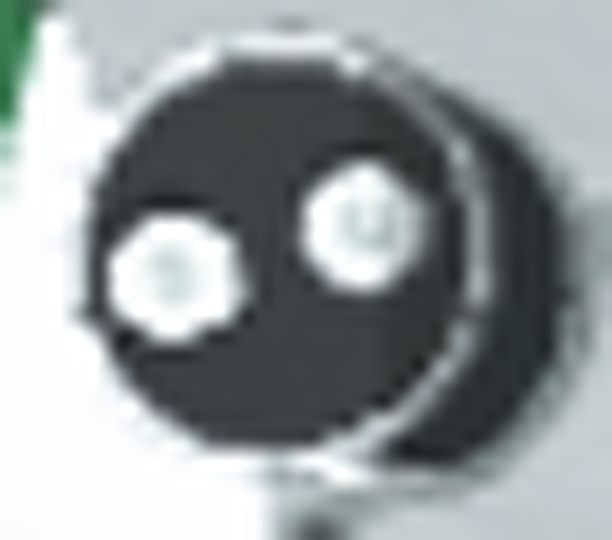

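The big can at top (190,241) is clearly the larger one, so its terminals are the target; its centre is about (0.461, 0.167). Next I'll predict the hung probe's pose from the rack and check it against the pictures.

Run:
```python
from h import *
a=cap("top"); b=cap("scene")
L=np.array([.6347,-.1852]);R=np.array([.6078,-.4244]);y=(L-R)/np.linalg.norm(L-R);x=np.array([y[1],-y[0]])
print("yaw",np.degrees(np.arctan2(x[1],x[0])))
e=np.r_[(L+R)/2-.075*x-.06*y,.229]; print("eye",e)
X=np.r_[x,0];Y=np.r_[y,0];Z=np.array([0,0,1.]);g=e-.034*Z
pts=dict(top=g+.039*Z, hb1=g+.01*Z+.014*Y,hb2=g+.01*Z-.014*Y, lo1=g-.065*Z+.014*Y,lo2=g-.065*Z-.014*Y,ta=g-.121*Z-.014*Y,tb=g-.121*Z+.014*Y,h1=g+.039*Z+.011*Y,h2=g+.039*Z-.011*Y)
for d,n,box,s in((a,"to.png",(370,180,420,225),14),(b,"so.png",(135,110,185,180),8)):
    im=d["image"][:,:,::-1]; x0,y0,x1,y1=box
    im=cv2.resize(im[y0:y1,x0:x1],None,fx=s,fy=s,interpolation=cv2.INTER_CUBIC)
    for k,P in pts.items():
        p=(proj(d,[P])[0]-[x0,y0]+.5)*s; p=tuple(int(v) for v in p); cv2.circle(im,p,4,(0,0,255),1); cv2.putText(im,k,(p[0]+5,p[1]),0,.45,(0,255,255),1)
    cv2.imwrite("pics/"+n,im)
print("red", onz(a,[(351,259),(341,258),(348,266),(361,258)],.12).round(3),)
P,gp=tri(a,(354,255),b,(100+478/4.2,105+135/4.2));print("red top",P,gp)
```

```text
yaw -6.416421347482775
eye [ 0.54001458 -0.35604262  0.229     ]
red [[ 0.409 -0.258  0.12 ]
 [ 0.412 -0.232  0.12 ]
 [ 0.391 -0.249  0.12 ]
 [ 0.411 -0.284  0.12 ]]
red top [ 0.41909218 -0.25394661  0.1655458 ] 0.0020678901854678457
```

View pics/to.png

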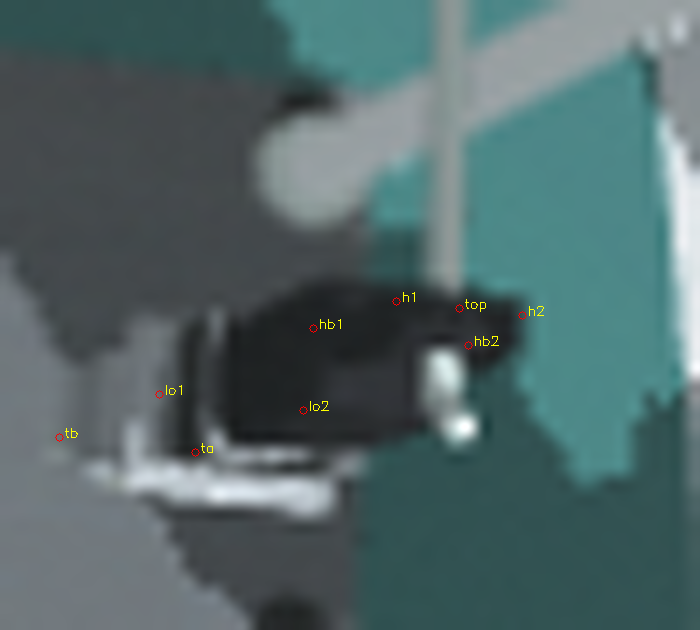

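View pics/so.png

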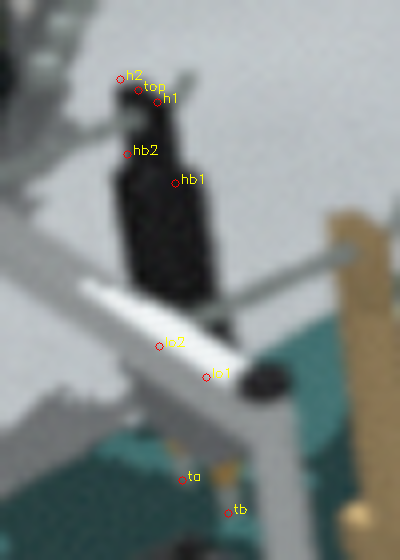

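Run:
```python
from h import *
a=cap("top"); b=cap("scene")
y=np.array([.1118,.9937]);x=np.array([.9937,-.1118]);X=np.r_[x,0];Y=np.r_[y,0];Z=np.array([0,0,1.])
g=np.array([.540,-.356,.195])
for nm,P in dict(bb_b=g-.101*Z+.014*Y,bb_a=g-.101*Z-.014*Y).items(): print(nm,(proj(b,[P])[0]-[135,110]+.5)*8)
def box(d,im,x0,y0,s,c,cx,cy,z0,z1):
    q=[g+sx*cx*X+sy*cy*Y+z*Z for z in(z0,z1) for sx,sy in((-1,-1),(1,-1),(1,1),(-1,1))]
    p=((proj(d,q)-[x0,y0]+.5)*s).astype(int)
    for i in range(4):
        for u,v in((i,(i+1)%4),(i+4,(i+1)%4+4),(i,i+4)): cv2.line(im,tuple(map(int,p[u])),tuple(map(int,p[v])),c,1)
for d,n,bx,s in((a,"to2.png",(370,180,420,225),14),(b,"so2.png",(135,110,185,180),8)):
    x0,y0,x1,y1=bx; im=cv2.resize(d["image"][y0:y1,x0:x1,::-1],None,fx=s,fy=s,interpolation=cv2.INTER_CUBIC)
    box(d,im,x0,y0,s,(0,0,255),.012,.014,-.065,.010); box(d,im,x0,y0,s,(0,255,255),.005,.011,.010,.039)
    for yy in(-.014,.014):
        for p in ((proj(d,[g-.107*Z+yy*Y,g-.121*Z+yy*Y])-[x0,y0]+.5)*s): cv2.circle(im,tuple(map(int,p)),3,(255,0,255),-1)
    cv2.imwrite("pics/"+n,im)
```

```text
bb_b [220.44833783 465.31177429]
bb_a [174.89986334 433.58009463]
```

View pics/to2.png

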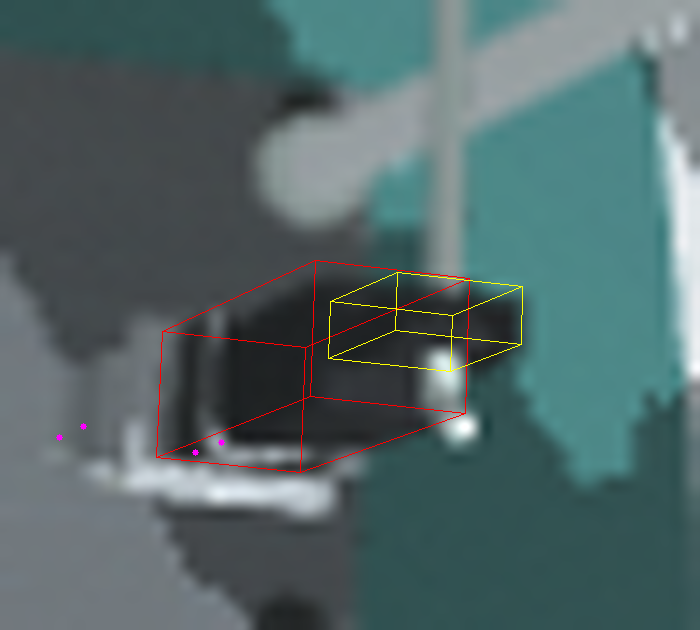

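View pics/so2.png

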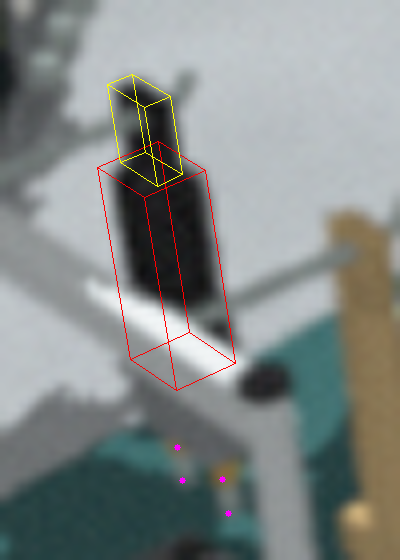

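Emit:
carry_out(
  steps=[
    [[0,0,5,0,0,0],[0,0,9,0,0,0],[4,3,9,0,0,-0.15],[9,6,9,0,0,-0.3],[14,10,9,0,0,-0.453],[19,13.5,9,0,0,-0.453],[24,17,9,0,0,-0.453],[29,20.6,9,0,0,-0.453],[32.9,23.3,9,0,0,-0.453],[32.9,23.3,9,0,0,-0.453],[32.9,23.3,9,0,0,-0.453],[32.9,23.3,9,0,0,-0.453]],
  ],
  fingers=0,
)

```text
time_s: 2.1
tcp_pos: [0.537, -0.3569, 0.3269]
ee_rot: [[0.113, 0.0, -0.994], [0.994, -0.0, 0.113], [-0.0, -1.0, -0.0]]
wrist_force: [-0.3, 0.2, -0.6]
gripper_width: 1.001
```

Run:
```python
from h import *
s=sense();print(s["time_s"],s["tcp_pos"],s["ee_rot"].round(4),s["wrist_force"])
a=cap("top"); b=cap("scene")
save(a,"t1.png",(320,130,470,280),4);save(b,"s1.png",(80,20,230,200),3.3)
```

```text
2.1 [ 0.53696066 -0.35685601  0.32689746] [[ 1.134e-01  2.000e-04 -9.935e-01]
 [ 9.935e-01 -2.000e-04  1.134e-01]
 [-2.000e-04 -1.000e+00 -2.000e-04]] [-0.32198834  0.22243814 -0.57991547]
```

View pics/t1.png

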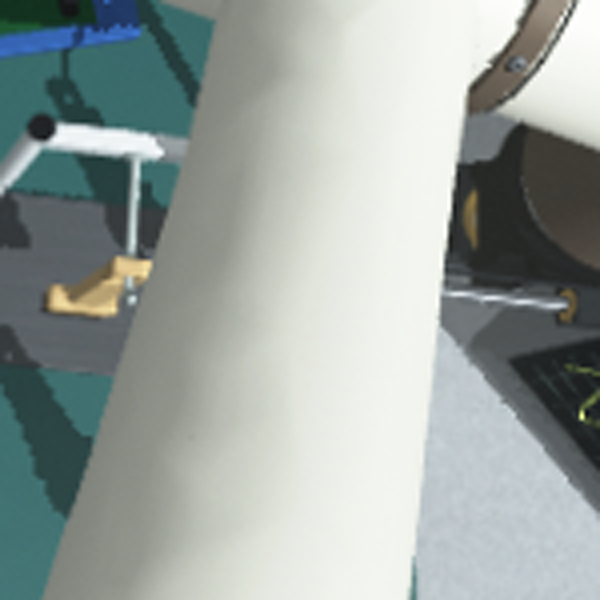

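View pics/s1.png

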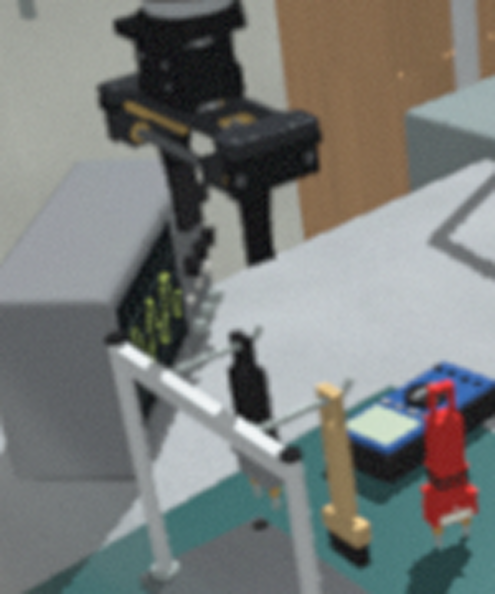

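Run:
```python
from h import *
a=cap("top"); b=cap("scene")
print(tri(a,(660/1.5,301/1.5),b,(181/1.5,163/1.5)))
for h in(.1,.15,.2): print(onz(a,[(660/1.5,301/1.5)],h))
```

```text
(array([ 0.54915626, -0.45932358,  0.23678579]), np.float64(0.02261314025795673))
[[ 0.56510058 -0.52619708  0.1       ]]
[[ 0.55641318 -0.4980217   0.15      ]]
[[ 0.54772579 -0.46984632  0.2       ]]
```

Run:
```python
from h import *
b=cap("scene"); a=cap("top")
save(b,"sc.png",(70,60,150,175),5)
P=onz(b,[(183/1.5,243/1.5),(132/1.5,244/1.5),(205/1.5,222/1.5)],0); print(P)
for h in(.14,.16,.18,.2,.22):
    print(h,proj(b,[P[0]+[0,0,h]])*1.5,proj(b,[P[1]+[0,0,h]])*1.5,proj(a,[P[0]+[0,0,h],P[1]+[0,0,h]])*1.5)
```

```text
[[ 0.51627823 -0.58620601  0.        ]
 [ 0.5883322  -0.67238455  0.        ]
 [ 0.43257617 -0.61639453  0.        ]]
0.14 [[170.38838746 185.00738942]] [[116.6801532  186.53306088]] [[704.94230968 323.92556835]
 [742.82612268 284.52076292]]
0.16 [[168.50059715 176.1919645 ]] [[114.3921394  177.80651794]] [[711.56949868 322.41432427]
 [749.86579312 282.28011913]]
0.18 [[166.59112645 167.23755692]] [[112.07932503 168.94495134]] [[718.45095641 320.8388501 ]
 [757.15241616 279.95227472]]
0.2 [[164.65999248 158.14211248]] [[109.74182505 159.94650184]] [[725.59980289 319.19523398]
 [764.69638175 277.53266522]]
0.22 [[162.70724531 148.90360924]] [[107.37980031 150.80935342]] [[733.02983002 317.47927217]
 [772.50824802 275.0164846 ]]
```

View pics/sc.png

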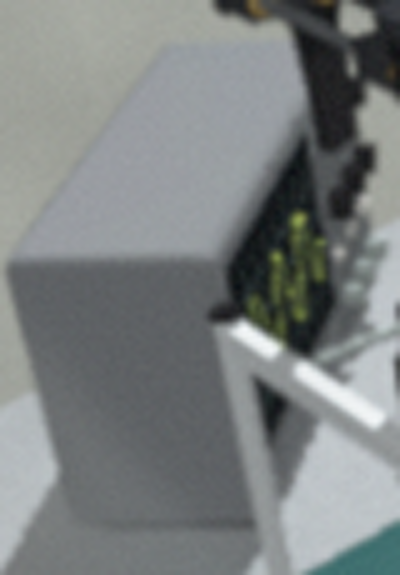

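Run:
```python
from h import *
b=cap("scene"); a=cap("top")
t=cv2.imread("pics/top0.png")[180:500,560:768]; cv2.imwrite("pics/sct.png",cv2.resize(t,None,fx=1.8,fy=1.8))
for u,v in(((440,200.5),(115,112)),((501,179),(72.4,113)),((440,200.5),(72.4,113)),((440,200.5),(114.5,113))): print(tri(a,u,b,v))
```

```text
(array([ 0.55571502, -0.47151202,  0.22361533]), np.float64(0.0333708945139584))
(array([ 0.60557086, -0.65372082,  0.19224852]), np.float64(0.0015270053074688276))
(array([ 0.60083013, -0.5216534 ,  0.20857466]), np.float64(0.1395805750187335))
(array([ 0.55644515, -0.4736146 ,  0.22015488]), np.float64(0.033721287790638654))
```

View pics/sct.png

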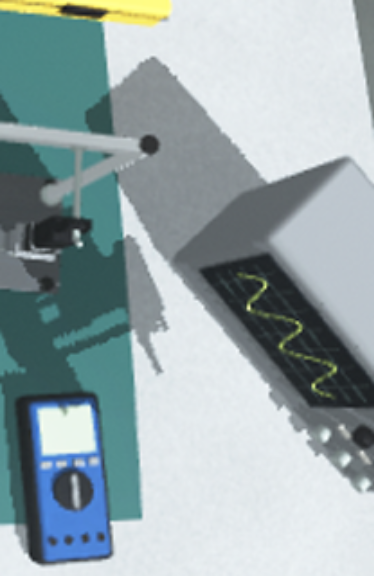

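Everything is as expected: the gripper is above the hung probe, and the scope (0.19 m high) and the brush are clear. I'll descend to the grip height.

Emit:
carry_out(
  steps=[
    [[0.1,0.1,-3,0,0,0],[0.1,0.1,-6,0,0,0],[0.1,0.1,-9,0,0,0],[0.1,0.1,-11,0,0,0],[0.1,0.1,-12.5,0,0,0],[0.1,0.1,-13.6,0,0,0],[0.1,0.1,-13.6,0,0,0],[0.1,0.1,-13.6,0,0,0]],
  ],
)

```text
time_s: 3.5
tcp_pos: [0.5394, -0.3553, 0.1915]
ee_rot: [[0.112, 0.001, -0.994], [0.994, -0.001, 0.112], [-0.001, -1.0, -0.002]]
wrist_force: [-0.4, 0.1, 0.6]
gripper_width: 0.997
```

Run:
```python
from h import *
a=cap("top"); b=cap("scene")
save(a,"t2.png",(320,130,470,280),4);save(b,"s2.png",(110,70,200,190),5)
```

```text
(no output)
```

View pics/s2.png

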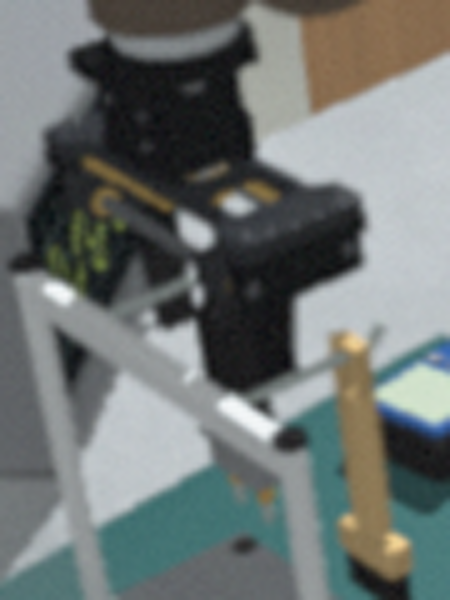

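View pics/t2.png

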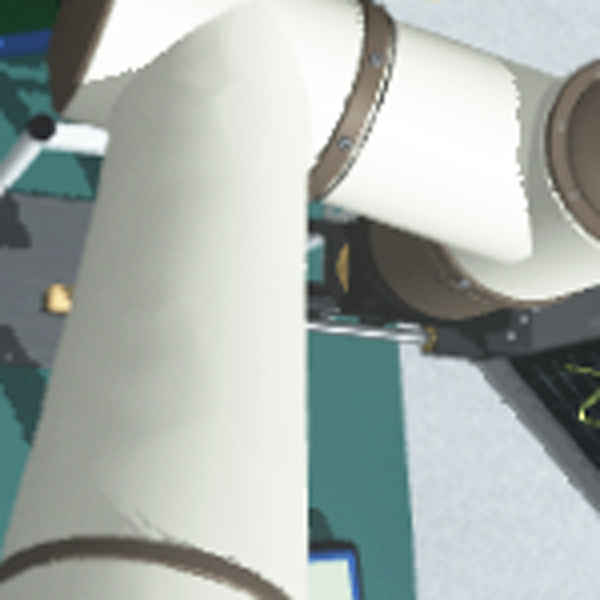

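Emit:
carry_out(
  steps=[
    [[0,0,0,0,0,0],[0,0,0,0,0,0],[0,0,0,0,0,0],[0,0,0,0,0,0],[0,0,0,0,0,0],[0,0,0,0,0,0],[0,0,0,0,0,0],[0,0,0,0,0,0],[0,0,0,0,0,0],[0,0,0,0,0,0]],
  ],
  fingers=255,
)

```text
time_s: 4.85
tcp_pos: [0.5389, -0.3551, 0.1905]
ee_rot: [[0.112, -0.0, -0.994], [0.994, -0.0, 0.112], [-0.0, -1.0, 0.0]]
wrist_force: [-0.8, 0.4, -0.0]
gripper_width: 0.319
```

The opening is 27.8 mm, which matches the 28 mm handle. Raising by 12 mm.

Emit:
carry_out(
  steps=[
    [[0,0,0.4,0,0,0],[0,0,0.8,0,0,0],[0,0,1.25,0,0,0],[0,0,1.25,0,0,0],[0,0,1.25,0,0,0]],
  ],
)

```text
time_s: 5.48
tcp_pos: [0.5389, -0.355, 0.203]
ee_rot: [[0.112, -0.0, -0.994], [0.994, 0.0, 0.112], [0.0, -1.0, 0.0]]
wrist_force: [-0.2, -0.4, -1.4]
gripper_width: 0.323
```

Run:
```python
from h import *
b=cap("scene"); print(sense()["wrist_force"])
save(b,"s3.png",(110,70,200,190),5)
```

```text
[ 0.93248476  0.23040493 -1.23503952]
```

View pics/s3.png

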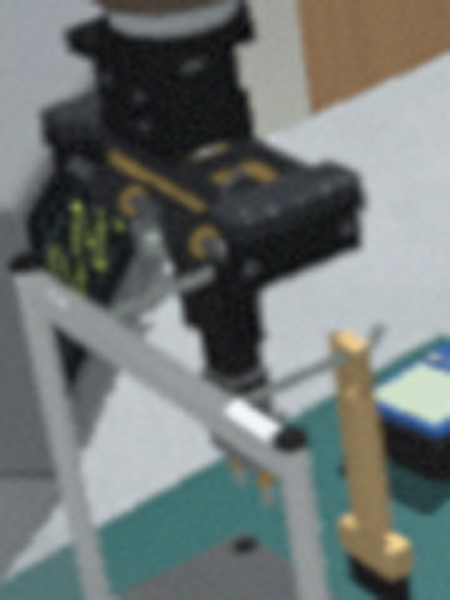

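Emit:
carry_out(
  steps=[
    [[-1,0.1,0,0,0,0],[-2.5,0.3,0,0,0,0],[-4,0.45,0,0,0,0],[-5.5,0.6,0,0,0,0],[-7,0.8,0,0,0,0],[-7,0.8,0,0,0,0],[-7,0.8,0,0,0,0],[-7,0.8,2,0,0,0],[-7,0.8,5,0,0,0],[-7,0.8,8,0,0,0],[-7,0.8,10,0,0,0],[-7,0.8,10,0,0,0],[-7,0.8,10,0,0,0]],
  ],
)

```text
time_s: 7.15
tcp_pos: [0.4688, -0.3467, 0.3016]
ee_rot: [[0.112, -0.002, -0.994], [0.994, 0.001, 0.112], [0.001, -1.0, 0.002]]
wrist_force: [0.0, 0.6, -0.4]
gripper_width: 0.32
```

Run:
```python
from h import *
a=cap("top"); b=cap("scene"); print(sense()["wrist_force"])
save(a,"t4.png",s=1.5);save(b,"s4.png",s=1.5)
```

```text
[-0.62282302 -0.15644388 -1.48816876]
```

View pics/s4.png

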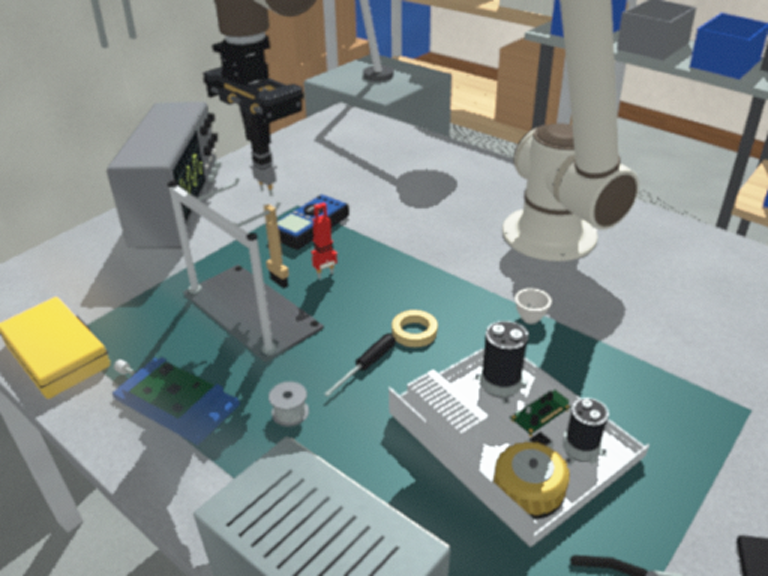

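View pics/t4.png

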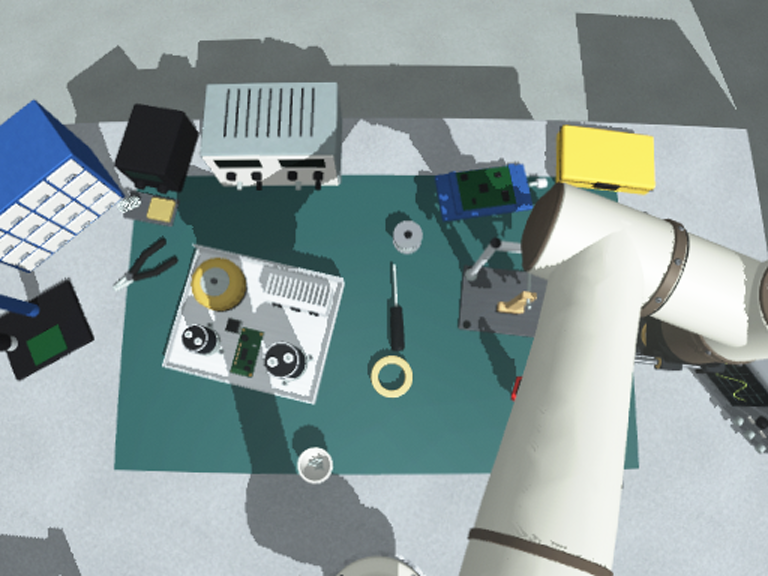

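Emit:
carry_out(
  steps=[
    [[0,3,0,0,0,0],[0,8,0,0,0,0.04],[0,13,0,0,0,0.08],[0,18,0,0,0,0.12],[-0.2,23,0,0,0,0.18],[-0.4,28,0,0,0,0.24],[-0.5,33,0,0,0,0.3],[-0.6,38,0,0,0,0.34],[-0.7,43,0,0,0,0.38],[-0.8,47.5,0,0,0,0.38],[-0.8,50,0,0,0,0.38],[-0.8,51.4,0,0,0,0.38],[-0.8,51.4,0,0,0,0.38],[-0.8,51.4,-2,0,0,0.38],[-0.8,51.4,-3.5,0,0,0.38],[-0.8,51.4,-3.5,0,0,0.38],[-0.8,51.4,-3.5,0,0,0.38]],
  ],
)

```text
time_s: 9.38
tcp_pos: [0.4613, 0.1667, 0.2686]
ee_rot: [[-0.264, 0.001, -0.964], [0.964, 0.0, -0.264], [-0.0, -1.0, -0.001]]
wrist_force: [-0.9, 0.1, -0.3]
gripper_width: 0.321
```

Run:
```python
from h import *
a=cap("top"); b=cap("scene"); s=sense();print(s["wrist_force"],s["tcp_pos"],s["ee_rot"].round(4))
save(a,"t5.png",(100,150,280,280),4);save(b,"s5.png",(310,155,370,250),6)
```

```text
[ 0.36264726  0.44081753 -1.19136482] [0.46133902 0.16697816 0.26883169] [[-2.644e-01  1.400e-03 -9.644e-01]
 [ 9.644e-01  7.000e-04 -2.644e-01]
 [ 3.000e-04 -1.000e+00 -1.500e-03]]
```

View pics/s5.png

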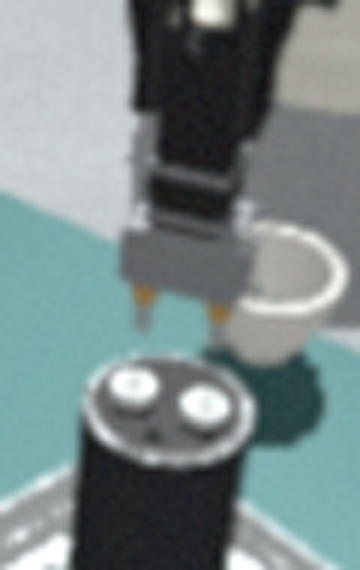

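View pics/t5.png

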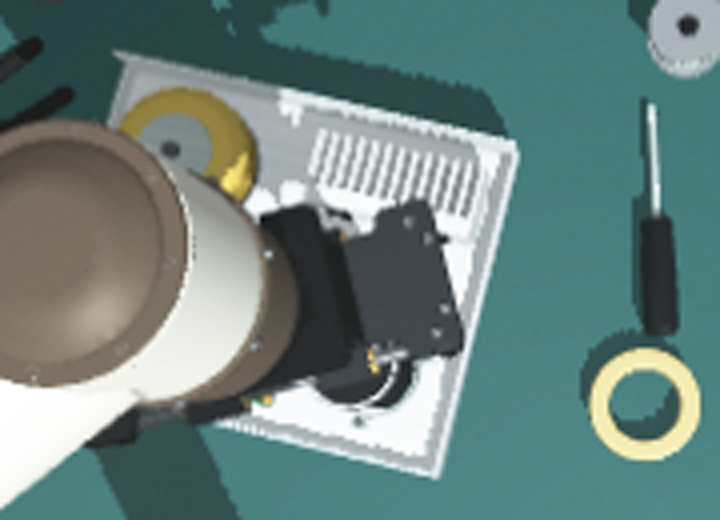

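Run:
```python
from h import *
b=cap("scene"); s=sense()
t=s["tcp_pos"];Y=s["ee_rot"][:,0];U=-s["ee_rot"][:,1]
x0,y0,x1,y1=325,195,360,235; sc=18
im=cv2.resize(b["image"][y0:y1,x0:x1,::-1],None,fx=sc,fy=sc,interpolation=cv2.INTER_CUBIC)
cv2.imwrite("pics/s6raw.png",im)
g=t+.0045*U
for yy in(-.014,.014):
    for zz,c in((-.121,(0,0,255)),(-.107,(255,0,255)),(-.095,(0,255,0))):
        p=(proj(b,[g+yy*Y+zz*U])[0]-[x0,y0]+.5)*sc; print(yy,zz,p); cv2.circle(im,tuple(map(int,p)),5,c,1)
for P in([.4642,.1542,.124],[.457,.1803,.124]):
    p=(proj(b,[P])[0]-[x0,y0]+.5)*sc; cv2.circle(im,tuple(map(int,p)),5,(255,0,0),1)
for sx,sy in((-1,-1),(1,-1),(1,1),(-1,1)):
    X=np.cross(Y,U); p=(proj(b,[g+sy*.023*Y+sx*.017*X-.095*U])[0]-[x0,y0]+.5)*sc; cv2.circle(im,tuple(map(int,p)),4,(0,255,255),1)
cv2.imwrite("pics/s6.png",im)
```

```text
-0.014 -0.121 [151.73448805 260.90095027]
-0.014 -0.107 [161.64813178 171.82821434]
-0.014 -0.095 [170.24639358  94.28468472]
0.014 -0.121 [371.827874   318.36322307]
0.014 -0.107 [383.69460154 229.03932005]
0.014 -0.095 [393.98917908 151.26452904]
```

View pics/s6.png

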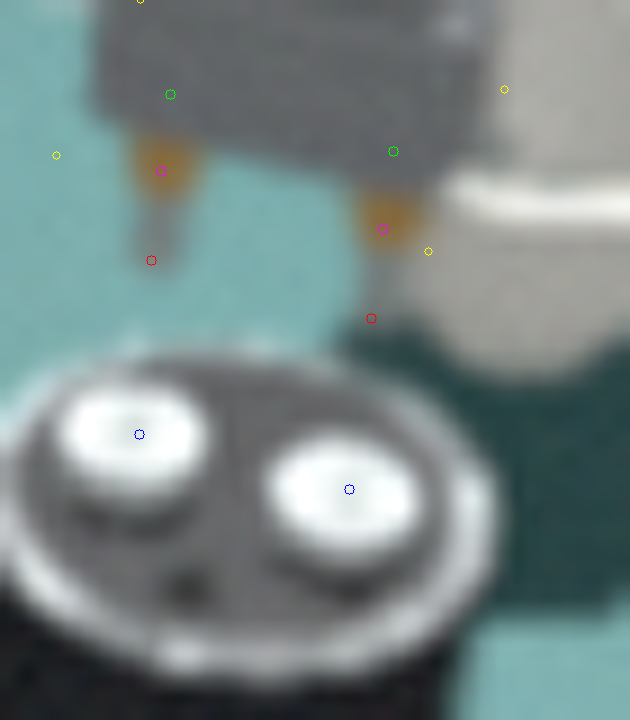

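Emit:
carry_out(
  steps=[
    [[0.05,-0.12,-1,0,0,0],[0.05,-0.12,-1.8,0,0,0],[0.05,-0.12,-2.2,0,0,0],[0.05,-0.12,-2.2,0,0,0],[0.05,-0.12,-2.2,0,0,0],[0.05,-0.12,-2.2,0,0,0]],
  ],
)

```text
time_s: 10.28
tcp_pos: [0.4616, 0.1659, 0.2463]
ee_rot: [[-0.265, 0.001, -0.964], [0.964, 0.0, -0.265], [0.0, -1.0, -0.001]]
wrist_force: [-0.4, 0.4, -1.5]
gripper_width: 0.32
```

Run:
```python
from h import *
b=cap("scene"); s=sense();print(s["tcp_pos"],s["wrist_force"])
x0,y0,x1,y1=325,200,360,235; sc=18
cv2.imwrite("pics/s7.png",cv2.resize(b["image"][y0:y1,x0:x1,::-1],None,fx=sc,fy=sc,interpolation=cv2.INTER_CUBIC))
t=s["tcp_pos"];Y=s["ee_rot"][:,0];U=-s["ee_rot"][:,1];g=t+.0045*U
print((proj(b,[g+yy*Y-.121*U for yy in(-.014,.014)])-[x0,y0]+.5)*sc)
a=cap("top");save(a,"t7.png",(160,200,220,260),10)
```

```text
[0.46152425 0.16586995 0.24628224] [-0.51913178  0.30609077 -0.7841243 ]
[[127.10196474 307.32875762]
 [343.95342403 365.11533159]]
```

View pics/s7.png

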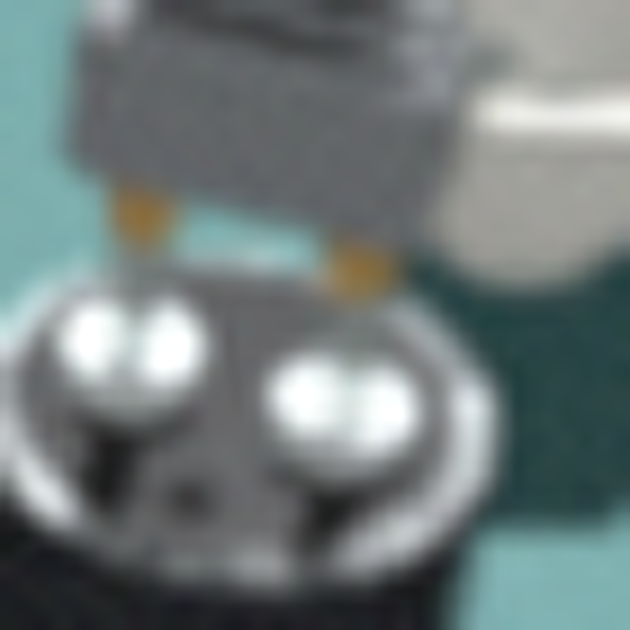

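View pics/t7.png

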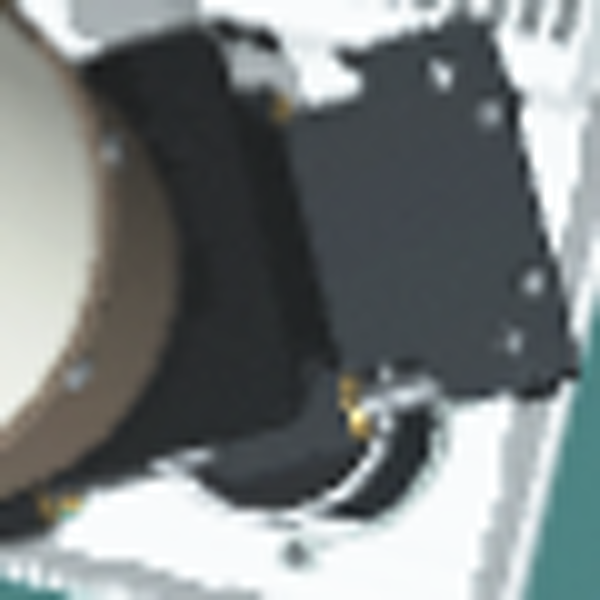

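Both tips are centred over the discs: tip columns 130 and 348 against disc centres 132 and 343, in the 18x crop. I'll lower gently, reading the force as I go.

Emit:
carry_out(
  steps=[
    [[0,0,-0.2,0,0,0],[0,0,-0.4,0,0,0],[0,0,-0.6,0,0,0],[0,0,-0.7,0,0,0],[0,0,-0.8,0,0,0],[0,0,-0.8,0,0,0],[0,0,-0.8,0,0,0],[0,0,-0.8,0,0,0]],
  ],
)

```text
time_s: 11.38
tcp_pos: [0.4617, 0.1658, 0.2387]
ee_rot: [[-0.265, 0.001, -0.964], [0.964, 0.0, -0.265], [0.0, -1.0, -0.001]]
wrist_force: [-0.7, -0.6, 5.6]
gripper_width: 0.323
```

Run:
```python
from h import *
F=[];M=[];Z=[]
for i in range(8):
    b=cap("scene"); s=sense(); F.append(s["wrist_force"]);M.append(s["moment"]);Z.append(s["tcp_pos"])
print(np.mean(F,0).round(2),np.std(F,0).round(2),np.mean(M,0).round(3),np.mean(Z,0).round(5)); print(s["ee_rot"].round(4), s["time_s"])
x0,y0,x1,y1=325,195,360,235; sc=18
cv2.imwrite("pics/s8.png",cv2.resize(b["image"][y0:y1,x0:x1,::-1],None,fx=sc,fy=sc,interpolation=cv2.INTER_CUBIC))
```

```text
[-1.19 -0.31  5.01] [0.53 0.55 0.42] [-0.093  0.468 -0.011] [0.46171 0.16583 0.23872]
[[-2.648e-01  1.000e-03 -9.643e-01]
 [ 9.643e-01  3.000e-04 -2.648e-01]
 [-0.000e+00 -1.000e+00 -1.100e-03]] 11.775
```

View pics/s8.png

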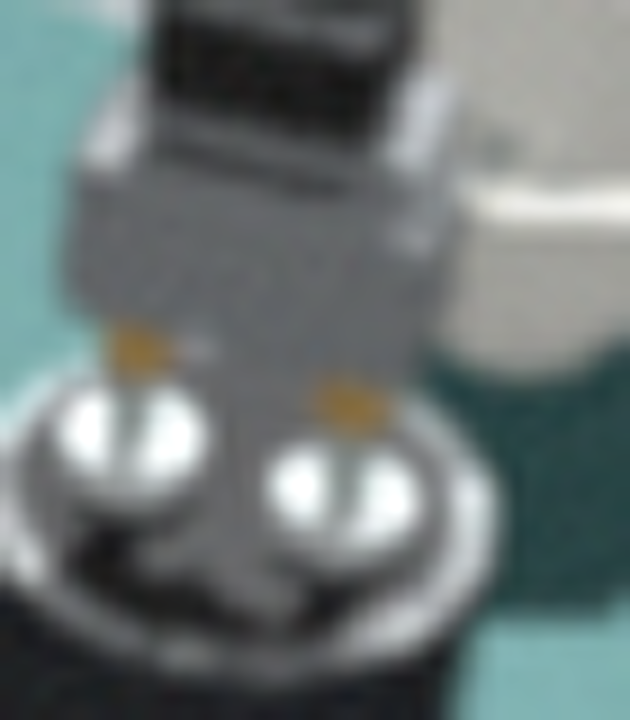

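Contact force is about 6.3 N, allowing for the probe's weight. By the given springs that is 1.9 mm in, and the geometry gives 1.8 mm. About 3.2 mm more is needed.

Emit:
carry_out(
  steps=[
    [[0,0,-0.1,0,0,0],[0,0,-0.2,0,0,0],[0,0,-0.32,0,0,0],[0,0,-0.32,0,0,0],[0,0,-0.32,0,0,0],[0,0,-0.32,0,0,0]],
  ],
)

```text
time_s: 12.52
tcp_pos: [0.4619, 0.1659, 0.2363]
ee_rot: [[-0.265, 0.002, -0.964], [0.964, 0.001, -0.265], [0.0, -1.0, -0.002]]
wrist_force: [-1.6, -1.4, 7.0]
gripper_width: 0.318
```

Run:
```python
from h import *
F=[];M=[];Z=[]
for i in range(10):
    b=cap("scene"); s=sense(); F.append(s["wrist_force"]);M.append(s["moment"]);Z.append(s["tcp_pos"])
print(np.mean(F,0).round(2),np.std(F,0).round(2),np.mean(M,0).round(3),np.mean(Z,0).round(5)); print(s["ee_rot"].round(4), s["time_s"],s["gripper_width"])
x0,y0,x1,y1=325,190,360,235; sc=13
cv2.imwrite("pics/s9.png",cv2.resize(b["image"][y0:y1,x0:x1,::-1],None,fx=sc,fy=sc,interpolation=cv2.INTER_CUBIC))
save(b,"s9f.png",s=1.5)
```

```text
[-2.24 -0.33  8.06] [0.33 0.39 0.61] [-0.082  0.81  -0.005] [0.46192 0.16591 0.23626]
[[-2.650e-01  2.000e-03 -9.642e-01]
 [ 9.642e-01  5.000e-04 -2.650e-01]
 [-0.000e+00 -1.000e+00 -2.000e-03]] 13.025 0.32126350432485956
```

View pics/s9.png

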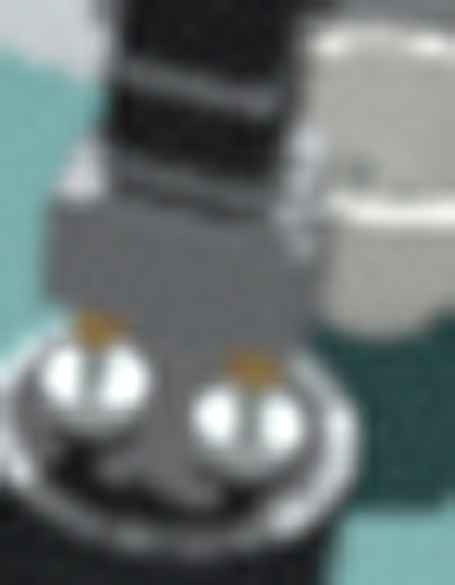

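View pics/s9f.png

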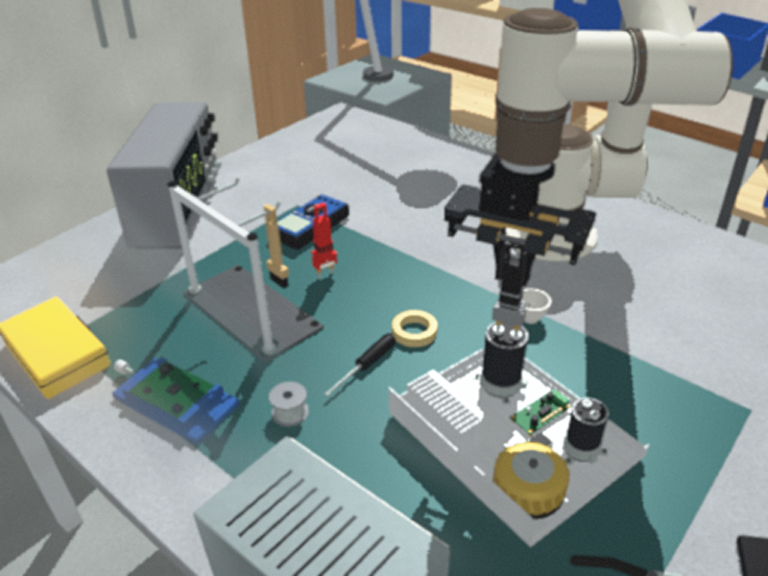

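Emit:
carry_out(
  steps=[
    [[-0.02,0,-0.04,0,0,0],[-0.04,0,-0.08,0,0,0],[-0.04,0,-0.08,0,0,0],[-0.04,0,-0.08,0,0,0],[-0.04,0,-0.08,0,0,0],[-0.04,0,-0.08,0,0,0],[-0.04,0,-0.08,0,0,0],[-0.04,0,-0.08,0,0,0]],
  ],
)

```text
time_s: 14.02
tcp_pos: [0.4618, 0.1659, 0.2357]
ee_rot: [[-0.265, 0.003, -0.964], [0.964, 0.001, -0.265], [-0.0, -1.0, -0.003]]
wrist_force: [-2.3, -0.5, 8.9]
gripper_width: 0.317
```

Run:
```python
from h import *
F=[];M=[];Z=[]
for i in range(16):
    b=cap("scene"); s=sense(); F.append(s["wrist_force"]);M.append(s["moment"]);Z.append(s["tcp_pos"])
print(np.mean(F,0).round(2),np.std(F,0).round(2),np.mean(M,0).round(3),np.mean(Z,0).round(5)); print(s["ee_rot"].round(4), s["time_s"],s["gripper_width"])
t=np.mean(Z,0);Y=s["ee_rot"][:,0];U=-s["ee_rot"][:,1];X=np.cross(Y,U);g=t+.0045*U
x0,y0,x1,y1=320,170,365,235; sc=9
im=cv2.resize(b["image"][y0:y1,x0:x1,::-1],None,fx=sc,fy=sc,interpolation=cv2.INTER_CUBIC);im0=im.copy()
for cx,cy,z0,z1,c in((.012,.014,-.065,.01,(0,0,255)),):
    q=[g+sx*cx*X+sy*cy*Y+z*U for z in(z0,z1) for sx,sy in((-1,-1),(1,-1),(1,1),(-1,1))]
    p=((proj(b,q)-[x0,y0]+.5)*sc).astype(int)
    for i in range(4):
        for u,v in((i,(i+1)%4),(i+4,(i+1)%4+4),(i,i+4)): cv2.line(im,tuple(map(int,p[u])),tuple(map(int,p[v])),c,1)
for yy in(-.014,.014):
    p=(proj(b,[g+yy*Y-.107*U])[0]-[x0,y0]+.5)*sc; cv2.circle(im,tuple(map(int,p)),3,(255,0,255),-1)
cv2.imwrite("pics/s10.png",np.hstack([im0,im]))
```

```text
[-1.72 -0.48  8.64] [0.46 0.44 0.39] [-0.185  0.708  0.015] [0.46176 0.16591 0.23572]
[[-2.652e-01  2.600e-03 -9.642e-01]
 [ 9.642e-01  5.000e-04 -2.652e-01]
 [-2.000e-04 -1.000e+00 -2.600e-03]] 14.825 0.3129271189079845
```

View pics/s10.png

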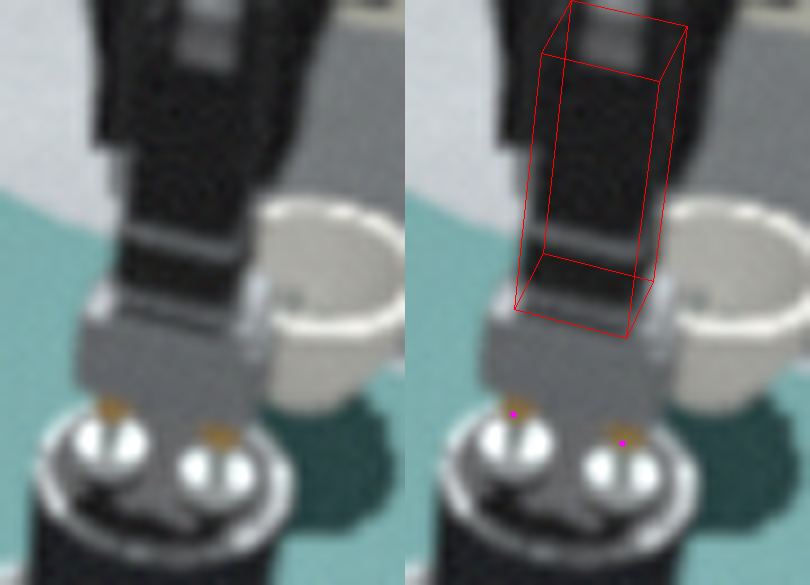

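Contact force is 9.8 N, which gives 4.9 mm in, and the geometry gives 4.8 mm. The probe is upright and centred on both discs, and the other objects are undisturbed. Handing in.

```bash
python3 -c "
from h import *
print(ticket.finish_job())"
```

```text
the job is handed in; nothing more can be done
None
```

The discharge probe is off its hook and its two tips are pressed on the larger capacitor's screw terminals, about half-way in. I handed the job in at about 15 s with the grip still held.

**Last checks**
- **Press depth:** about 9.8 N net pushed back, which means the tips are about 4.9 mm in. The height works out to 4.8 mm, so the two agree.
- **Placing:** in the scene camera both tips stand near the middle of their terminals, and the tool is within about 0.2° of upright.
- **Surroundings:** in the last full scene picture the brush, rack, red look-alike and the other objects were where they started.

**Not fully confirmed**
- The arm blocked the top camera over the capacitor, so the final fit was seen from the scene camera only. The two cameras placed the terminals about 1 to 2 mm apart.
- A sideways force of about 1.5 to 2 N remained at the wrist. I eased it slightly, but it did not go away.

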